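# Prove the spring turnout's lever, then snap its retaining cap on the pivot stud

### The arm

A 6-joint arm with a two-finger parallel gripper is mounted at the origin on a cart in front of the work surface, level with it; the furniture and walls round the work are solid. World frame = base frame: x ahead of the robot, y to its left, z up, the work surface at z = 0. Lengths are in m, angles in rad, forces in N, time in s.
With the tool pointing down it reaches from about 0.35 to 0.975 m from the base axis. Payload 7.1 kg.
Tool frame: the origin (TCP) lies midway between the tips of the shut fingers; the grasp point (between the pads) lies 19 mm behind it; z points along the fingers, y is the direction in which the jaws open and shut (so a half turn about z gives the same grasp; the last joint's range is limited). The gripper opens to 88 mm and grips with 3 to 60 N. Pads are 20 mm wide; open, the fingers measure 115 mm over their backs; the gripper's body (75 mm by 178 mm) begins 61 mm behind the grasp point.
Start: joints at [1.211, 0.423, 1.63, -0, 1.089, -0.019], TCP at [0.209, 0.589, 0.223] pointing down, gripper open.
Joint ranges: [-3, 3], [-0.9, 2.11], [0.09, 2.58], [-1.31, 4.45], [0.11, 2.69], [-2.54, 2.54]. Speed limits (rad/s): [2.39, 2.39, 3.01, 3.14, 3.14, 3.14].

### API

Orientations are given as a rotation vector (axis times angle).
In Python, from workcell import env, imaging gives the robot as it stands. The module is installed in compiled form; this text tells all that it offers.
- The arm moves only by the tool apply_moves, never from a script. Its argument "plan" is a list of rows, each a list of 5 numbers: the closure in counts, from 0 (fully open) to 255 (shut), then the shift along the tool's x, y, z in m, then the turn about the tool's z in degrees. A call has 1 to 20 rows; each row shifts and turns the pose as measured when the row begins, along the tool's axes as they then stand; what a row does not reach is not made up. A row lasts 1/10 s, in which the tool goes at most 50 mm and 8.59 degrees, less where a joint would pass 70% of its speed; a pose out of reach is approached as far as the arm can. A call with a gripper value outside its range is refused whole. The fingers move at their own pace and stop on an object; the grip force is fixed at half the most. Time passes only in rows, so rows that do not move let the fingers close. It gives the time, the measured TCP pose, the force and the opening at its end, in the units of the state.
- env.observe(): the state, without advancing time (a new reading comes with each control period).
- imaging.read_camera(name): name is "side" or "top"; returns (picture, depth): 420x560x3 uint8, red, green, blue; 420x560 float32, m along the optical axis (not along the pixel's ray), 0 where there is no reading.
- imaging.camera_model(name): a dict with "vfov" (degrees; the focal length in pixels is half the picture's height over the tangent of half this angle, whatever the lens; pixels are square), "cx", "cy" (the principal point, pixels), "rvec" (rotation vector, rad) and "tvec" (3), from world to camera coordinates, as OpenCV has them. Camera axes: x right, y down, z forward; pixel columns grow to the right and rows downward; lengths in m; the calibration is good to about 2 mm. A picture is of the moment at which its call begins. camera_model takes no time and is no camera call.
- env.hand_in(): hands the job in, once; it reports no verdict.
Trained networks look in the newest picture that a camera, given by its name, has taken for a name from the list of things; names that differ only in an ending like _2 or _b are one class to them, and where a whole thing is asked for, a point or a joint stands for the part that bears it (a point fixed in the world has none). Each returns a list of dicts, best first, with "p" (0 to 1); they miss things now and then, are a little off and sometimes report something else, mostly with a low value. They report only what shows in the picture. A call takes as long as a camera call. They do not tell look-alikes from the thing itself.
- imaging.search_frame(camera, label): "point" ([x, y, z] in m, in world coordinates, good to about 4 mm: the middle of the surface that is visible of it).
The state is a dict: "clock": time; "q": joint angles; "dq": joint speeds; "tau": joint torques, N m; "tcp_pos": TCP position; "tcp_rot": TCP orientation; "force": force on the tool from outside, world axes, zero at the start; "ft_torque": the same for the moment, N m; "finger_gap": opening from 0.0 (shut) to 1.0 (fully open).
Only numpy, scipy, OpenCV 4.12 (cv2) and the standard library are available. Lean on these libraries where they do the work, as an engineer would, in place of code of your own. Each camera call takes 0.05 s, during which the arm holds its last target. There are 200 camera calls.

### The job

The lever of the spring turnout has just been put back on its pivot stud and must be tried before it is capped: swing it by its upright handle all the way over to the far stop pin and let its spring bring it fully back. Then fetch the loose knurled metal cap, press it down over the stud until it clicks and sits fully down on the washer, and keep pressing: finish with the gripper still on the cap, pushing it firmly down. Leave the two paint pots standing where they are.

Things in the scene. Friction and masses are not known exactly. Their poses are not given: they have to be found in the camera images.
- turnout_board: fixed plywood board, 175 x 265 x 12 mm, on the table: model track with a turnout along its far side, pivot stud and lever on its near side. Origin: on the stud's axis at table height. At yaw 0 its x points away from the robot, its y to the left along the track; it reaches from -55 to +120 mm in x, -90 to +175 mm in y. Highest: lever handle (90 mm above the table), stud (54 mm)
- lever (a joint): lever angle about the vertical stud (rad): 0 at rest on its stop pin, arm along the board's +y; grows counter-clockwise from above (handle comes towards the robot) to 0.60 at the other stop pin. A spring always pushes it back to 0: about 2 N at the handle at rest, 4 N at the far stop; let go, it is back within half a second. It also moves the turnout's blades
- lever_handle (a point): centre of the top of the lever's upright black handle: round, 17 mm in diameter, 62 mm tall and free all round above the lever arm, 100 mm from the stud's axis; its top is 90 mm above the table. Moves with the lever
- stud: fixed steel pivot stud with its washer. Origin: centre of the washer's top face (42 mm in diameter, 32 mm above the table), where the cap's rim must come to sit; z up along the stud. The stud, 19 mm in diameter, rises 22 mm above the origin; its top 6 mm taper to 9.6 mm and lead the cap in. Four spring balls stand out of its side 8 mm above the washer, 25 mm across
- cap: loose knurled aluminium cap, round, 38 mm in diameter, 30 mm tall, 30 g, mouth down on the table. Origin: centre of its lower rim; z up through its closed top. Bore 20.5 mm at the mouth (a lip), 27 mm above it, 25 mm deep. On the stud it meets the balls with its rim 12 mm above the washer, takes 10 to 15 N to pass them, and clicks down to the washer from about 5 mm. Any turn about z will do
- pot_a: paint pot, 33 mm in diameter, 36 mm tall, grey jar with a black lid, standing on the table; a bystander. Origin: centre of its underside
- pot_b: paint pot, 33 mm in diameter, 36 mm tall, green jar with a white lid, standing on the table; a bystander. Origin: centre of its underside
Not all that is in view belongs to the job. What is meant by the cap is not orange, purple or yellow, and is the larger of those in its own colour.

How it is judged:
On the way, in this order (a step that is already met when the one before it is completed fails the run):
1. the lever is swung over to its far stop (value of joint lever above 0.54 rad), for 0.1 s.
2. the lever has sprung back to rest and the gripper is off it (value of joint lever below 0.06 rad and contact force between each of the arm, the fingers and turnout_board below 0.5 N), for 0.2 s.
3. the cap has clicked home on the stud (z of cap in the frame of stud below 0.0015 m and horizontal distance between cap and stud below 0.003 m and angle between cap's own z axis and vertical below 0.1 rad), for 0.2 s.
At the end, for the whole second after the job is handed in: The cap sits on the washer (rim within 1.5 mm of it), centred on the stud within 3 mm and upright within 0.1 rad; the gripper's fingers are still on it and it is still pressed down on the washer with more than 3 N; it is at rest, and the lever is back at rest (below 0.06 rad) (all of step 3 and z of cap in the frame of stud above -0.002 m and contact force between the fingers and cap above 3 N and contact force between cap and stud above 3 N and linear speed of cap below 0.02 m/s and value of joint lever below 0.06 rad); the arm keeps its last pose, push and grip.
It fails at once if a paint pot is pushed more than 3 cm or knocked over (distance of any of pot_a, pot_b from where it was at the start of the episode above 0.03 m or angle between any of pot_a, pot_b's own z axis and vertical above 0.4 rad).
It also fails if it takes over 51 s, if anything falls off the work surface, if the arm or the gripper's body presses on something with over 40 N, if the wrist force passes 120 N, or if a joint passes its speed limit or range.

## Working session

There is one attempt and no reset: what is moved stays moved. The work goes in short steps, Python scripts to look and compute and a tool call to move; the robot and the scene stay as the last step left them, time stands still between calls to the robot, and variables do not carry over. Pictures are saved under pics/ and viewed, about 8 in all and at most 12, crops included, and the job is handed in when it is done.

Besides the shell and the picture viewer there is one more tool, called after "Emit:" in YAML: its name, and indented under it one key for each argument. apply_moves: Moves the arm, as the interface text tells. Its arguments: {"type":"object","properties":{"plan":{"type":"array","items":{"type":"array","items":{"type":"number"}}}},"required":["plan"]}

```bash
mkdir -p pics
cat > h.py <<'E'
import numpy as np, cv2
from workcell import env, imaging
def cam(n):
    m=imaging.camera_model(n); R=cv2.Rodrigues(np.array(m['rvec'],float))[0]; f=210/np.tan(np.radians(m['vfov'])/2)
    return m,R,np.array(m['tvec'],float).ravel(),f
def cloud(n,d):
    m,R,t,f=cam(n); v,u=np.mgrid[:420,:560]
    P=np.stack([(u-m['cx'])/f*d,(v-m['cy'])/f*d,d],-1)
    W=(P-t)@R; W[d==0]=np.nan
    return W
def proj(n,p):
    m,R,t,f=cam(n); c=R@np.array(p)+t
    return [round(float(f*c[0]/c[2]+m['cx'])),round(float(f*c[1]/c[2]+m['cy']))]
def look(n,fn):
    p,d=imaging.read_camera(n); cv2.imwrite('pics/'+fn,p[:,:,::-1]); W=cloud(n,d); np.save(f'{n}.npy',W); np.save(f'{n}_rgb.npy',p); return p,W
E
python3 - <<'E'
from h import *
for n in('top','side'):
    look(n,n+'0.png'); print(n,imaging.camera_model(n))
    for l in('turnout_board','lever_handle','lever','stud','cap','pot_a'):
        for r in imaging.search_frame(n,l)[:6]: print(n,l,round(r['p'],2),np.round(r['point'],3),proj(n,r['point']))
s=env.observe(); print(s['tcp_pos'],s['tcp_rot'],s['clock'],s['force'],s['finger_gap'])
E
```

```text
top {'vfov': 56.81795583394186, 'cx': 283.00022129572096, 'cy': 205.01941316263571, 'rvec': array([ 2.11267637, -2.1002729 ,  0.18511969]), 'tvec': array([-0.04150984,  0.49770178,  1.02067319])}
top turnout_board 0.94 [0.653 0.126 0.011] [228, 156]
top lever_handle 0.7 [ 0.572 -0.142  0.036] [320, 180]
top lever_handle 0.45 [0.628 0.176 0.027] [209, 162]
top lever 0.52 [0.627 0.173 0.028] [210, 162]
top cap 0.73 [ 0.453 -0.313  0.03 ] [382, 223]
top cap 0.6 [ 0.53  -0.233  0.028] [352, 196]
top cap 0.54 [ 0.528 -0.313  0.027] [381, 196]
top cap 0.52 [ 0.425 -0.394  0.022] [411, 233]
top cap 0.5 [ 0.374 -0.333  0.016] [390, 252]
top pot_a 0.57 [ 0.615 -0.262  0.038] [363, 165]
top pot_a 0.51 [ 0.575 -0.14   0.034] [319, 179]
side {'vfov': 54.63735163078246, 'cx': 274.32697387555555, 'cy': 204.95960695607513, 'rvec': array([ 1.6813015 , -1.9559338 ,  0.73553248]), 'tvec': array([0.03219669, 0.43327792, 0.73200102])}
side turnout_board 0.69 [0.633 0.133 0.016] [204, 193]
side lever_handle 0.82 [0.631 0.186 0.028] [183, 192]
side lever 0.69 [0.635 0.185 0.03 ] [183, 191]
side stud 0.46 [0.614 0.102 0.036] [214, 192]
side cap 0.64 [0.63  0.185 0.032] [183, 191]
side cap 0.59 [ 0.43  -0.389  0.023] [413, 226]
side cap 0.58 [ 0.443 -0.309  0.031] [381, 224]
side cap 0.55 [ 0.526 -0.313  0.03 ] [373, 200]
side cap 0.51 [ 0.376 -0.335  0.022] [400, 247]
side cap 0.5 [ 0.532 -0.23   0.028] [342, 202]
side pot_a 0.6 [ 0.612 -0.263  0.033] [346, 178]
side pot_a 0.46 [ 0.568 -0.138  0.033] [305, 195]
[0.20889288 0.58904466 0.22271732] [5.32748916e-01 3.09606614e+00 6.54913031e-05] 0.7 [-0.85143605 -0.26201444  0.51361739] 0.9996032447218306
```

View pics/top0.png

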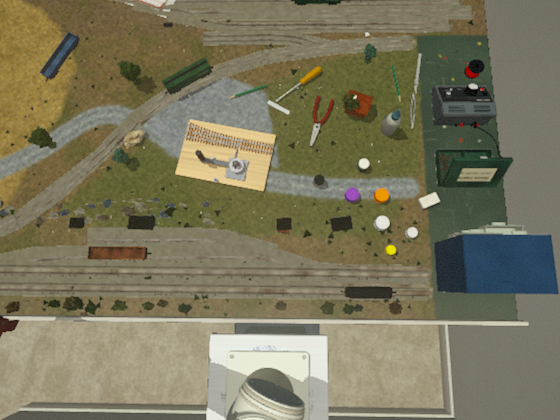

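View pics/side0.png

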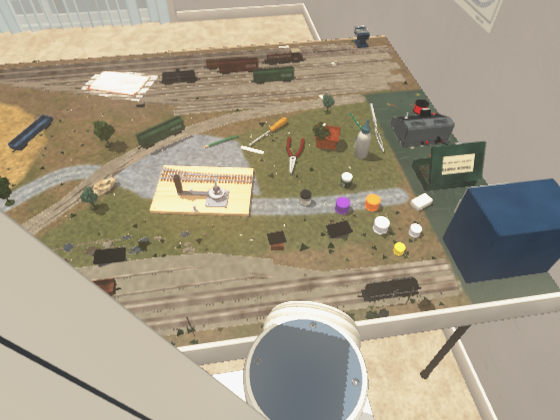

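The top view shows the board at (227,155) with its stud at (236,166) and handle top at (200,155). There are two silver caps, a larger one at (382,223) and a smaller one at (412,233). The pots are at (319,180) and (364,164). Next I measure from depth.

Run:
```python
from h import *
for n in('top','side'):
    W=np.load(n+'.npy')
    def blob(name,c,r,z0,z1):
        with np.errstate(invalid='ignore'): m=(np.hypot(W[...,0]-c[0],W[...,1]-c[1])<r)&(W[...,2]>z0)&(W[...,2]<z1)
        p=W[m]
        if len(p)<3: print(n,name,len(p)); return
        (cx,cy),rad=cv2.minEnclosingCircle(p[:,:2].astype(np.float32))
        print(n,name,len(p),'mean',np.round(p.mean(0),4),'circ',np.round([cx,cy,rad],4),'zmax',round(p[:,2].max(),4))
    blob('handle',(.64,.2),.06,.075,.1)
    blob('handle_mid',(.64,.2),.06,.04,.075)
    blob('stud',(.61,.1),.05,.045,.065)
    blob('washer',(.61,.1),.05,.027,.037)
    blob('cap',(.45,-.31),.035,.024,.05)
    blob('capsmall',(.425,-.39),.035,.015,.05)
    blob('potb',(.615,-.262),.03,.028,.05); blob('pota',(.572,-.14),.03,.028,.05)
    blob('yellow',(.375,-.334),.03,.01,.05); blob('orange',(.528,-.313),.03,.02,.05)
t=cv2.imread('pics/top0.png'); s=cv2.imread('pics/side0.png')
a=cv2.resize(t[110:200,170:290],None,fx=3.3,fy=3.3,interpolation=cv2.INTER_CUBIC)
b=cv2.resize(s[150:240,145:265],None,fx=3.3,fy=3.3,interpolation=cv2.INTER_CUBIC)
c=cv2.resize(t[150:260,310:450],a.shape[1::-1]);d=cv2.resize(s[160:270,300:440],a.shape[1::-1])
cv2.imwrite('pics/crop.png',np.vstack([np.hstack([a,b]),np.hstack([c,d])])[:600])
```

```text
top handle 38 mean [0.6342 0.1926 0.0869] circ [0.6353 0.1936 0.0088] zmax 0.0954
top handle_mid 27 mean [0.6304 0.1907 0.0586] circ [0.6331 0.1924 0.008 ] zmax 0.0747
top stud 41 mean [0.6151 0.0953 0.051 ] circ [0.6155 0.0961 0.0115] zmax 0.0595
top washer 154 mean [0.6171 0.1064 0.0318] circ [0.6169 0.1123 0.0361] zmax 0.0369
top cap 151 mean [ 0.4533 -0.3138  0.0305] circ [ 0.4535 -0.3137  0.0191] zmax 0.0352
top capsmall 90 mean [ 0.4272 -0.396   0.0227] circ [ 0.4275 -0.3973  0.0147] zmax 0.0284
top potb 95 mean [ 0.6202 -0.2667  0.0364] circ [ 0.6209 -0.2674  0.0153] zmax 0.0408
top pota 94 mean [ 0.5733 -0.1396  0.0362] circ [ 0.5738 -0.1401  0.0151] zmax 0.0407
top yellow 76 mean [ 0.3791 -0.3359  0.0199] circ [ 0.3849 -0.3414  0.021 ] zmax 0.0261
top orange 144 mean [ 0.5314 -0.3152  0.0305] circ [ 0.5321 -0.3168  0.0197] zmax 0.0351
side handle 47 mean [0.6314 0.1939 0.0851] circ [0.633  0.1949 0.0089] zmax 0.0916
side handle_mid 60 mean [0.629  0.1938 0.0574] circ [0.6326 0.194  0.0087] zmax 0.0747
side stud 37 mean [0.6123 0.0962 0.0511] circ [0.6144 0.0965 0.0101] zmax 0.0567
side washer 148 mean [0.6134 0.1076 0.0316] circ [0.6167 0.1126 0.0367] zmax 0.0363
side cap 151 mean [ 0.4506 -0.3125  0.0301] circ [ 0.452  -0.3151  0.0205] zmax 0.0336
side capsmall 99 mean [ 0.4245 -0.3944  0.022 ] circ [ 0.4269 -0.3957  0.015 ] zmax 0.0267
side potb 81 mean [ 0.6179 -0.2658  0.0354] circ [ 0.6201 -0.2665  0.0158] zmax 0.0394
side pota 93 mean [ 0.5703 -0.1384  0.0357] circ [ 0.5727 -0.1396  0.0157] zmax 0.0405
side yellow 99 mean [ 0.376  -0.3343  0.0192] circ [ 0.3819 -0.3402  0.0211] zmax 0.0246
side orange 147 mean [ 0.5279 -0.314   0.029 ] circ [ 0.5299 -0.3158  0.02  ] zmax 0.0345
```

View pics/crop.png

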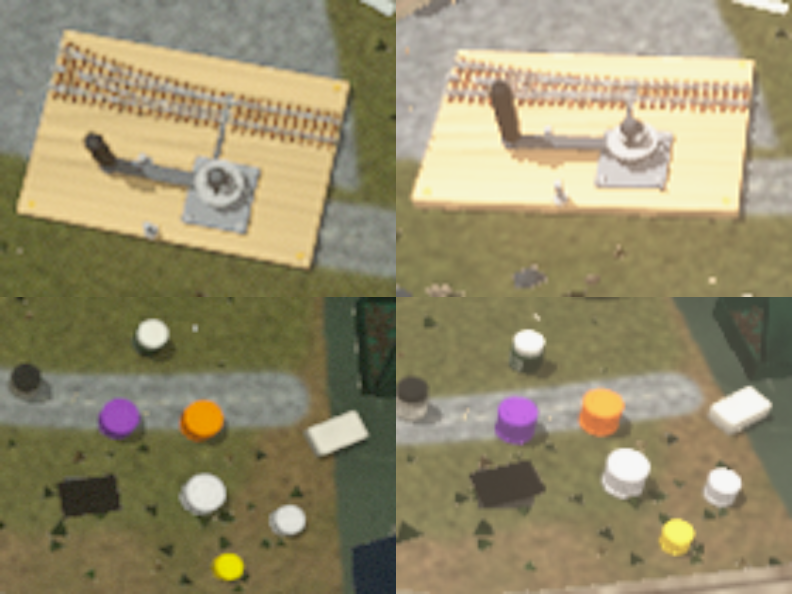

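Emit:
apply_moves:
  plan:
    - [0, -0.0433, -0.0196, 0, 0]
    - [0, -0.0433, -0.0196, 0, 0]
    - [0, -0.0433, -0.0196, 0, 0]
    - [0, -0.0433, -0.0196, 0, 0]
    - [0, -0.0433, -0.0196, 0, 0]
    - [0, -0.0433, -0.0196, 0, 0]
    - [0, -0.0433, -0.0196, 0, 0]
    - [0, -0.0433, -0.0196, 0, 0]
    - [0, -0.0433, -0.0196, 0, 0]
    - [0, -0.0433, -0.0196, 0, 0]
    - [0, -0.0433, -0.0196, 0, 0]
    - [0, -0.0433, -0.0196, 0, 0]
    - [0, 0, 0, 0, 8.1]
    - [0, 0, 0, 0, 8.1]
    - [0, 0, 0, 0, 8.1]
    - [0, 0, 0, 0, 8.1]
    - [0, 0, 0, 0, 8.1]
    - [0, 0, 0, 0, 8.1]
    - [0, 0, 0, 0, 8.1]
    - [0, 0, 0, 0, 8.1]

```text
clock: 2.7
tcp_pos: [0.639, 0.1779, 0.2231]
tcp_rot: [2.157, 2.283, 0.011]
force: [0.1, 0.1, 0.5]
finger_gap: 1.001
```

```bash
cat >> h.py <<'E'
def to(x,y,z,yaw=None):
    s=env.observe(); R=cv2.Rodrigues(np.array(s['tcp_rot'],float))[0]; y0=np.degrees(np.arctan2(R[1,1],R[0,1]))
    print('t',round(s['clock'],2),'tcp',np.round(s['tcp_pos'],4),'yawY',round(y0,1),'F',np.round(s['force'],1),'gap',round(s['finger_gap'],3),'q',np.round(s['q'],2),'tilt',np.round(R[:,2],3))
    print('tool shift',np.round(R.T@(np.array([x,y,z])-s['tcp_pos']),4))
E
python3 -c "
from h import *
to(.62,.193,.05)"
```

```text
t 2.7 tcp [0.639  0.1779 0.2231] yawY 3.3 F [0.1 0.1 0.5] gap 1.001 q [0.25 0.48 1.54 0.   1.12 0.19] tilt [ 0.005  0.005 -1.   ]
tool shift [ 0.0154 -0.0191  0.1731]
```

Emit:
apply_moves:
  plan:
    - [0, 0.0154, -0.0191, 0, -2]
    - [0, 0, 0, 0, 0]
    - [0, 0, 0, 0.04, 0]
    - [0, 0, 0, 0.04, 0]
    - [0, 0, 0, 0.04, 0]
    - [0, 0, 0, 0.035, 0]
    - [0, 0, 0, 0.014, 0]
    - [0, 0, 0, 0, 0]

```text
clock: 3.5
tcp_pos: [0.6263, 0.1931, 0.0523]
tcp_rot: [2.117, 2.311, 0.024]
force: [-0.5, 1.4, 0.7]
finger_gap: 1.0
```

```bash
python3 -c "
from h import *
to(.538,.190,.05)
look('side','s1.png')"
```

```text
t 3.5 tcp [0.6263 0.1931 0.0523] yawY 5.0 F [-0.5  1.4  0.7] gap 1.0 q [0.28 0.67 1.66 0.   0.79 0.19] tilt [ 0.016  0.007 -1.   ]
tool shift [ 0.0046 -0.0883  0.0009]
```

View pics/s1.png

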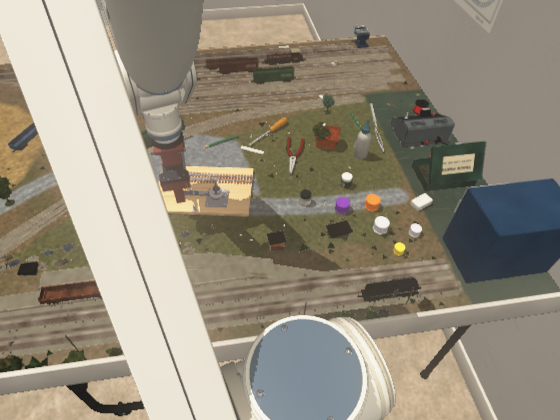

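The gripper straddles the handle at about (175,180). Now the swing.

Emit:
apply_moves:
  plan:
    - [0, 0.001, -0.015, 0, 0]
    - [0, 0.001, -0.015, 0, 0]
    - [0, 0.001, -0.015, 0, 0]
    - [0, 0.001, -0.015, 0, 0]
    - [0, 0.001, -0.015, 0, 0]
    - [0, 0, -0.005, 0, 0]
    - [0, 0, 0, 0, 0]

```text
clock: 4.25
tcp_pos: [0.5595, 0.1945, 0.0667]
tcp_rot: [2.106, 2.297, 0.069]
force: [2.4, -0.4, -2.4]
finger_gap: 1.003
```

```bash
python3 -c "
from h import *
to(.538,.190,.05)"
```

```text
t 4.25 tcp [0.5595 0.1945 0.0667] yawY 5.0 F [ 2.4 -0.4 -2.4] gap 1.003 q [0.31 0.57 1.82 0.   0.69 0.23] tilt [ 0.048  0.016 -0.999]
tool shift [-0.0028 -0.0226  0.0156]
```

Emit:
apply_moves:
  plan:
    - [0, 0, -0.006, 0.004, 0]
    - [0, -0.001, -0.006, 0.004, 0]
    - [0, -0.001, -0.006, 0.004, 0]
    - [0, 0, -0.004, 0.003, 0]
    - [0, 0, 0, 0, 0]

```text
clock: 4.75
tcp_pos: [0.5448, 0.1925, 0.0539]
tcp_rot: [2.101, 2.291, 0.089]
force: [3.4, 1.3, 2.0]
finger_gap: 0.999
```

```bash
python3 -c "
from h import *
to(.538,.190,.055)
p,W=look('top','t2.png')
a=cv2.imread('pics/t2.png')[110:210,160:290];cv2.imwrite('pics/t2c.png',cv2.resize(a,None,fx=4,fy=4))"
```

```text
t 4.75 tcp [0.5448 0.1925 0.0539] yawY 4.9 F [3.4 1.3 2. ] gap 0.999 q [ 0.32  0.58  1.87 -0.    0.63  0.23] tilt [ 0.062  0.02  -0.998]
tool shift [-0.0019 -0.0069 -0.0015]
```

View pics/t2c.png

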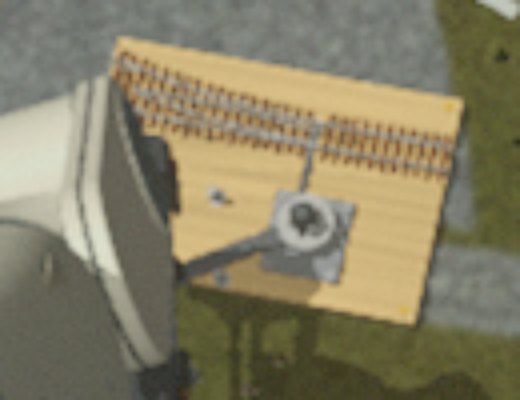

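The lever arm now runs from (303,218) to (185,270), close to the far pin at (222,278). I push a little more until the force shows the stop.

Emit:
apply_moves:
  plan:
    - [0, 0, -0.005, 0, 0]
    - [0, 0, -0.005, 0, 0]
    - [0, 0, -0.004, 0, 0]
    - [0, 0, -0.002, 0, 0]

```text
clock: 5.2
tcp_pos: [0.5442, 0.1924, 0.0536]
tcp_rot: [2.089, 2.277, 0.123]
force: [7.6, 1.3, -3.4]
finger_gap: 0.998
```

```bash
python3 -c "
from h import *
to(.538,.190,.055)
p,W=look('top','t3.png')
a=cv2.imread('pics/t2.png')[110:210,160:290]
b=cv2.imread('pics/t3.png')[110:210,160:290]
print(np.abs(a.astype(int)-b)[60:75,15:40].mean())"
```

```text
t 5.2 tcp [0.5442 0.1924 0.0536] yawY 4.9 F [ 7.6  1.3 -3.4] gap 0.998 q [ 0.32  0.57  1.89 -0.01  0.59  0.24] tilt [ 0.09   0.025 -0.996]
tool shift [-0.0018 -0.0062 -0.002 ]
21.68
```

Emit:
apply_moves:
  plan:
    - [0, 0, 0.02, 0, 0]
    - [0, 0, 0.02, 0, 0]
    - [0, 0, 0.02, 0, 0]
    - [0, 0, 0.02, 0, 0]
    - [0, 0, 0, 0, 0]
    - [0, 0, 0, 0, 0]

```text
clock: 5.85
tcp_pos: [0.6165, 0.1965, 0.0542]
tcp_rot: [2.098, 2.286, 0.094]
force: [-0.5, -0.3, 0.0]
finger_gap: 0.999
```

```bash
python3 -c "
from h import *
to(.62,.193,.2)"
```

```text
t 5.85 tcp [0.6165 0.1965 0.0542] yawY 4.9 F [-0.5 -0.3  0. ] gap 0.999 q [ 0.29  0.65  1.72 -0.    0.71  0.21] tilt [ 0.069  0.019 -0.997]
tool shift [-0.0018  0.0134 -0.1453]
```

Emit:
apply_moves:
  plan:
    - [0, 0, 0, 0, 0]
    - [0, 0, 0.003, -0.03, 0]
    - [0, 0, 0.003, -0.03, 0]
    - [0, 0, 0.003, -0.03, 0]
    - [0, 0, 0.003, -0.03, 0]
    - [0, 0, 0, -0.01, 0]
    - [0, 0, 0, 0, 0]

```text
clock: 6.55
tcp_pos: [0.6075, 0.1934, 0.1827]
tcp_rot: [2.105, 2.296, 0.068]
force: [-0.3, 0.5, 0.0]
finger_gap: 1.003
```

```bash
python3 -c "
from h import *
to(.4525,-.314,.2)
p,W=look('top','t4.png')
with np.errstate(invalid='ignore'): m=(np.hypot(W[...,0]-.635,W[...,1]-.194)<.03)&(W[...,2]>.04)&(W[...,2]<.1)
print(m.sum(),W[m].mean(0) if m.any() else '')
for l in ('lever','lever_handle'):
    print([(round(r['p'],2),np.round(r['point'],3)) for r in imaging.search_frame('side',l)])"
```

```text
t 6.55 tcp [0.6075 0.1934 0.1827] yawY 5.0 F [-0.3  0.5  0. ] gap 1.003 q [ 0.29  0.47  1.67 -0.    0.96  0.2 ] tilt [ 0.049  0.014 -0.999]
tool shift [-0.4918 -0.1972 -0.032 ]
65 [0.63225404 0.19176965 0.07582793]
[(0.62, array([0.628, 0.148, 0.028]))]
[(0.36, array([0.624, 0.102, 0.016]))]
```

Emit:
apply_moves:
  plan:
    - [60, -0.04, -0.016, -0.002, 0]
    - [60, -0.04, -0.016, -0.002, 0]
    - [60, -0.04, -0.016, -0.002, 0]
    - [60, -0.04, -0.016, -0.002, 0]
    - [60, -0.04, -0.016, -0.002, 0]
    - [60, -0.04, -0.016, -0.002, 0]
    - [60, -0.04, -0.016, -0.002, 0]
    - [60, -0.04, -0.016, -0.002, 0]
    - [60, -0.04, -0.016, -0.002, 0]
    - [60, -0.04, -0.016, -0.002, 0]
    - [60, -0.04, -0.016, -0.002, 0]
    - [60, -0.03, -0.01, 0, 0]
    - [60, 0, 0, 0, 0]

```text
clock: 8.0
tcp_pos: [0.4449, -0.3054, 0.1684]
tcp_rot: [-2.115, -2.317, -0.038]
force: [-0.0, -0.1, -0.7]
finger_gap: 0.767
```

```bash
python3 -c "
from h import *
to(.4525,-.314,.2)"
```

```text
t 8.0 tcp [ 0.4449 -0.3054  0.1684] yawY 5.2 F [-0.  -0.1 -0.7] gap 0.767 q [-0.64  0.37  1.86  0.03  0.91 -0.75] tilt [ 0.013  0.021 -1.   ]
tool shift [-0.0086  0.0073 -0.0317]
```

Emit:
apply_moves:
  plan:
    - [60, 0, 0, 0, 8]
    - [60, 0, 0, 0, 8]
    - [60, 0, 0, 0, 8]
    - [60, 0, 0, 0, 8]
    - [60, 0, 0, 0, 8]
    - [60, 0, 0, 0, 8]
    - [60, 0, 0, 0, 0]

```text
clock: 8.7
tcp_pos: [0.4393, -0.2977, 0.1574]
tcp_rot: [-2.869, -1.195, -0.016]
force: [1.0, 0.7, 0.4]
finger_gap: 0.762
```

```bash
python3 -c "
from h import *
to(.4525,-.314,.06)"
```

```text
t 8.7 tcp [ 0.4393 -0.2977  0.1574] yawY -44.8 F [1.  0.7 0.4] gap 0.762 q [-0.63  0.39  1.87  0.03  0.91  0.13] tilt [-0.003  0.035 -0.999]
tool shift [-0.0044  0.0234  0.0967]
```

Emit:
apply_moves:
  plan:
    - [60, -0.004, 0.022, 0, 0]
    - [60, 0, 0, 0.03, 0]
    - [60, 0, 0, 0.03, 0]
    - [60, 0, 0, 0.02, 0]
    - [60, 0, 0, 0.01, 0]
    - [60, 0, 0, 0, 0]

```text
clock: 9.3
tcp_pos: [0.4511, -0.3082, 0.0598]
tcp_rot: [-2.848, -1.229, -0.012]
force: [0.4, 0.0, 0.1]
finger_gap: 0.768
```

```bash
python3 -c "
from h import *
to(.4525,-.314,.006)"
```

```text
t 9.3 tcp [ 0.4511 -0.3082  0.0598] yawY -43.3 F [0.4 0.  0.1] gap 0.768 q [-0.64  0.56  1.87  0.04  0.74  0.09] tilt [-0.009  0.039 -0.999]
tool shift [-0.0045  0.0068  0.0535]
```

Emit:
apply_moves:
  plan:
    - [60, -0.0045, 0.006, 0.012, 0]
    - [60, 0, 0, 0.014, 0]
    - [60, 0, 0, 0.012, 0]
    - [60, 0, 0, 0.007, 0]

```text
clock: 9.7
tcp_pos: [0.4539, -0.3153, 0.0135]
tcp_rot: [-2.85, -1.235, -0.015]
force: [-0.3, 0.2, 0.4]
finger_gap: 0.768
```

```bash
python3 -c "
from h import *
to(.4525,-.314,.005)"
```

```text
t 9.7 tcp [ 0.4539 -0.3153  0.0135] yawY -43.1 F [-0.3  0.2  0.4] gap 0.768 q [-0.64  0.65  1.87  0.04  0.65  0.07] tilt [-0.005  0.037 -0.999]
tool shift [-0.0002 -0.0017  0.0085]
```

Emit:
apply_moves:
  plan:
    - [60, 0, -0.001, 0.006, 0]
    - [255, 0, 0, 0, 0]
    - [255, 0, 0, 0, 0]
    - [255, 0, 0, -0.001, 0]
    - [255, 0, 0, -0.001, 0]
    - [255, 0, 0, -0.001, 0]
    - [255, 0, 0, -0.001, 0]

```text
clock: 10.4
tcp_pos: [0.4532, -0.3146, 0.0113]
tcp_rot: [-2.85, -1.236, -0.015]
force: [0.5, -0.8, -0.1]
finger_gap: 0.436
```

```bash
python3 -c "
from h import *
to(.4525,-.314,.005)"
```

```text
t 10.4 tcp [ 0.4532 -0.3146  0.0113] yawY -43.1 F [ 0.5 -0.8 -0.1] gap 0.436 q [-0.64  0.65  1.87  0.04  0.65  0.07] tilt [-0.005  0.036 -0.999]
tool shift [-0.0002 -0.0007  0.0064]
```

Gap is 38 mm, so the cap is gripped, but too high. I regrip about 6 mm lower.

Emit:
apply_moves:
  plan:
    - [100, 0, 0, 0, 0]
    - [100, 0, 0, 0, 0]
    - [100, 0, 0, 0.005, 0]
    - [100, 0, 0, 0.003, 0]

```text
clock: 10.8
tcp_pos: [0.4538, -0.3148, 0.0039]
tcp_rot: [-2.851, -1.237, -0.017]
force: [-0.5, -0.0, -0.1]
finger_gap: 0.61
```

```bash
python3 -c "
from h import *
to(.4525,-.314,.005)"
```

```text
t 10.8 tcp [ 0.4538 -0.3148  0.0039] yawY -43.1 F [-0.5 -0.  -0.1] gap 0.61 q [-0.64  0.66  1.87  0.04  0.63  0.07] tilt [-0.003  0.035 -0.999]
tool shift [-0.0003 -0.0015 -0.001 ]
```

Emit:
apply_moves:
  plan:
    - [255, 0, 0, -0.001, 0]
    - [255, 0, 0, 0, 0]
    - [255, 0, 0, 0, 0]
    - [255, 0, 0, 0, 0]
    - [255, 0, 0, -0.03, 0]
    - [255, 0, 0, -0.03, 0]
    - [255, 0, 0, -0.03, 0]
    - [255, 0, 0, -0.03, 0]
    - [255, 0, 0, 0, 0]

```text
clock: 11.7
tcp_pos: [0.453, -0.3182, 0.1268]
tcp_rot: [-2.847, -1.235, -0.013]
force: [-0.0, -0.7, 0.0]
finger_gap: 0.438
```

```bash
python3 -c "
from h import *
to(.615,.0962,.125)
p,W=look('side','s5.png');
a=cv2.imread('pics/s5.png')[120:270,290:450];cv2.imwrite('pics/s5c.png',cv2.resize(a,None,fx=4,fy=4))"
```

```text
t 11.7 tcp [ 0.453  -0.3182  0.1268] yawY -43.1 F [-0.  -0.7  0. ] gap 0.438 q [-0.65  0.46  1.83  0.03  0.87  0.08] tilt [-0.008  0.038 -0.999]
tool shift [ 0.413  -0.1647  0.0165]
```

View pics/s5c.png

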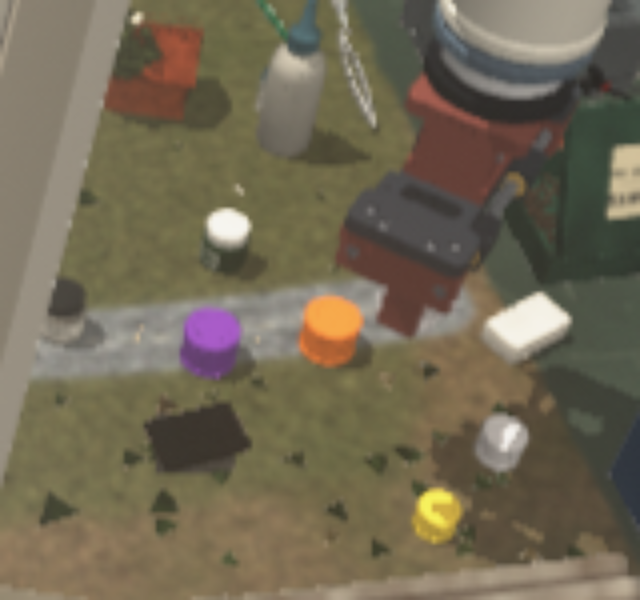

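The cap is off the table in the gripper. The pots stand at crop (68,310) and (227,240), unmoved. Now carry it to the stud.

Emit:
apply_moves:
  plan:
    - [255, 0.0395, -0.0155, -0.002, 0]
    - [255, 0.0395, -0.0155, -0.002, 0]
    - [255, 0.0395, -0.0155, -0.002, 0]
    - [255, 0.0395, -0.0155, -0.002, 0]
    - [255, 0.0395, -0.0155, -0.002, 0]
    - [255, 0.0395, -0.0155, -0.002, 0]
    - [255, 0.0395, -0.0155, -0.002, 0]
    - [255, 0.0395, -0.0155, -0.002, 0]
    - [255, 0.0395, -0.0155, -0.002, 0]
    - [255, 0.03, -0.012, -0.002, 0]
    - [255, 0, 0, -0.001, 0]

```text
clock: 12.85
tcp_pos: [0.6029, 0.0815, 0.1441]
tcp_rot: [-2.838, -1.222, 0.016]
force: [-0.6, -0.2, 0.0]
finger_gap: 0.434
```

```bash
python3 -c "
from h import *
to(.615,.0962,.09)"
```

```text
t 12.85 tcp [0.6029 0.0815 0.1441] yawY -43.4 F [-0.6 -0.2  0. ] gap 0.434 q [0.09 0.51 1.7  0.06 0.96 0.82] tilt [-0.03   0.043 -0.999]
tool shift [0.0184 0.0015 0.0542]
```

Emit:
apply_moves:
  plan:
    - [255, 0.018, 0.001, 0.01, 0]
    - [255, 0, 0, 0.02, 0]
    - [255, 0, 0, 0.015, 0]
    - [255, 0, 0, 0.005, 0]

```text
clock: 13.25
tcp_pos: [0.6113, 0.0957, 0.0878]
tcp_rot: [-2.836, -1.224, 0.027]
force: [-0.8, -0.7, -1.5]
finger_gap: 0.432
```

```bash
python3 -c "
from h import *
to(.615,.0962,.058)
p,W=look('side','s6.png');
m=(W[...,2]>0)
a=cv2.imread('pics/s6.png')[130:230,150:280];cv2.imwrite('pics/s6c.png',cv2.resize(a,None,fx=5,fy=5,interpolation=2))"
```

```text
t 13.25 tcp [0.6113 0.0957 0.0878] yawY -43.3 F [-0.8 -0.7 -1.5] gap 0.432 q [0.11 0.6  1.7  0.06 0.88 0.83] tilt [-0.037  0.041 -0.998]
tool shift [0.0028 0.004  0.0296]
```

View pics/s6c.png

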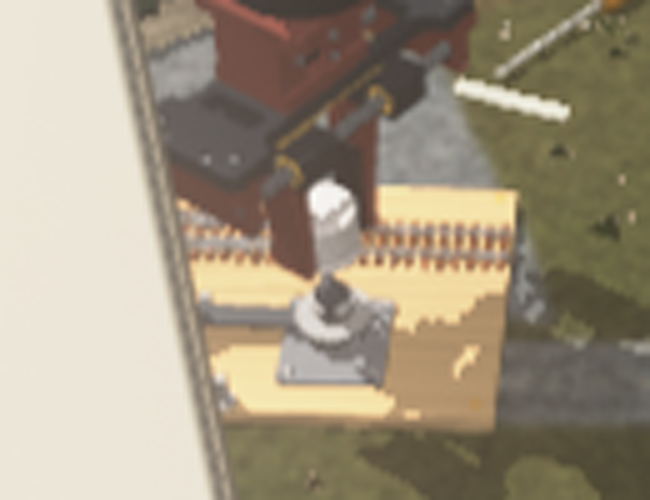

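The cap at (335,220) hangs over the stud at (330,290), held upright. Now lower it onto the taper.

Emit:
apply_moves:
  plan:
    - [255, 0.0025, 0.004, 0.006, 0]
    - [255, 0, 0, 0.01, 0]
    - [255, 0, 0, 0.006, 0]

```text
clock: 13.6
tcp_pos: [0.6155, 0.0941, 0.0647]
tcp_rot: [-2.837, -1.221, 0.026]
force: [-0.4, -0.2, -0.6]
finger_gap: 0.437
```

```bash
python3 -c "
from h import *
to(.615,.0962,.046)"
```

```text
t 13.6 tcp [0.6155 0.0941 0.0647] yawY -43.4 F [-0.4 -0.2 -0.6] gap 0.437 q [0.11 0.64 1.7  0.06 0.84 0.83] tilt [-0.036  0.041 -0.998]
tool shift [ 0.0011 -0.0008  0.0188]
```

Emit:
apply_moves:
  plan:
    - [255, 0.001, -0.001, 0.007, 0]
    - [255, 0, 0, 0.006, 0]
    - [255, 0, 0, 0.004, 0]

```text
clock: 13.9
tcp_pos: [0.6155, 0.0962, 0.0468]
tcp_rot: [-2.838, -1.221, 0.024]
force: [2.0, -0.2, 10.6]
finger_gap: 0.435
```

```bash
python3 -c "
from h import *
to(.615,.0962,.036)"
```

```text
t 13.9 tcp [0.6155 0.0962 0.0468] yawY -43.4 F [ 2.  -0.2 10.6] gap 0.435 q [0.11 0.66 1.7  0.06 0.81 0.83] tilt [-0.035  0.042 -0.999]
tool shift [-0.0004  0.0002  0.0108]
```

The 10.6 N reading at rim ≈ 0.043 fits contact with the balls. Push through.

Emit:
apply_moves:
  plan:
    - [255, 0, 0, 0.008, 0]
    - [255, 0, 0, 0.008, 0]

```text
clock: 14.1
tcp_pos: [0.6161, 0.0975, 0.0336]
tcp_rot: [-2.838, -1.221, 0.021]
force: [-13.1, 0.4, 41.2]
finger_gap: 0.442
```

```bash
python3 -c "
from h import *
to(.615,.0962,.036)"
```

```text
t 14.1 tcp [0.6161 0.0975 0.0336] yawY -43.4 F [-13.1   0.4  41.2] gap 0.442 q [0.12 0.68 1.7  0.07 0.78 0.83] tilt [-0.033  0.042 -0.999]
tool shift [-0.0016 -0.     -0.0024]
```

Emit:
apply_moves:
  plan:
    - [255, 0, 0, 0, 0]
    - [255, 0, 0, 0.002, 0]

```text
clock: 14.3
tcp_pos: [0.6165, 0.0978, 0.0331]
tcp_rot: [-2.838, -1.222, 0.019]
force: [-7.9, -2.5, 26.9]
finger_gap: 0.438
```

```bash
python3 -c "
from h import *
to(.615,.0962,.036)
for n in('side','top'):
    p,W=look(n,n+'7.png')
    with np.errstate(invalid='ignore'): m=(np.hypot(W[...,0]-.615,W[...,1]-.0962)<.019)&(W[...,2]>.055)&(W[...,2]<.07)&(p.min(-1)>90)
    q=W[m]; print(n,m.sum(), np.round(np.median(q,0),4) if m.any() else '')
    with np.errstate(invalid='ignore'): k=(np.hypot(W[...,0]-.634,W[...,1]-.194)<.03)&(W[...,2]>.04)&(W[...,2]<.095)
    print(k.sum(), W[k].mean(0) if k.any() else '')
a=cv2.imread('pics/side7.png')[130:230,150:280];cv2.imwrite('pics/s7c.png',cv2.resize(a,None,fx=5,fy=5,interpolation=2))"
```

```text
t 14.3 tcp [0.6165 0.0978 0.0331] yawY -43.4 F [-7.9 -2.5 26.9] gap 0.438 q [0.12 0.68 1.7  0.07 0.78 0.83] tilt [-0.032  0.042 -0.999]
tool shift [-0.0021 -0.0001 -0.0029]
side 82 [0.6099 0.0911 0.0623]
0 
top 0 
0
```

View pics/s7c.png

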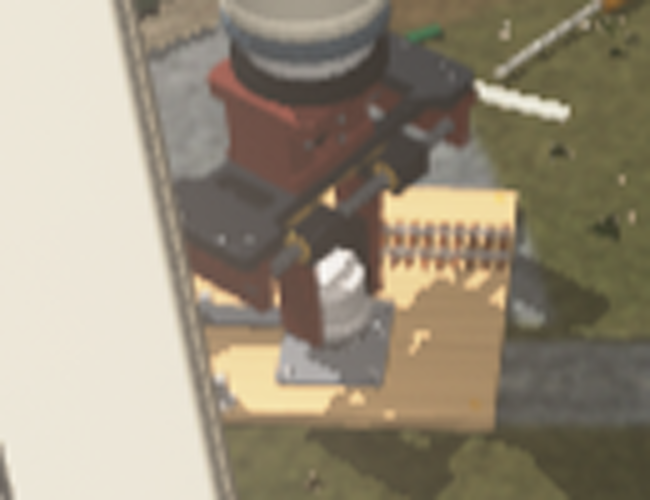

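Cap top at z = 0.0623 (0.062 when seated), so it is down. But the fingertips are so close to the washer that they may be carrying some of the push. I'll release, shut the fingers and press squarely on the cap's top.

Emit:
apply_moves:
  plan:
    - [255, 0, 0, -0.001, 0]
    - [80, 0, 0, -0.001, 0]
    - [80, 0, 0, -0.001, 0]
    - [80, 0, 0, -0.002, 0]
    - [80, 0, 0, -0.015, 0]
    - [80, 0, 0, -0.02, 0]
    - [80, 0, 0, -0.015, 0]
    - [255, 0, 0, -0.003, 0]
    - [255, 0, 0, -0.002, 0]
    - [255, 0, 0, -0.002, 0]
    - [255, 0, 0, -0.002, 0]
    - [255, 0, 0, -0.002, 0]
    - [255, 0, 0, -0.002, 0]
    - [255, 0, 0, -0.002, 0]

```text
clock: 15.8
tcp_pos: [0.6177, 0.0946, 0.1062]
tcp_rot: [-2.837, -1.222, 0.023]
force: [0.5, -1.2, -0.3]
finger_gap: 0.087
```

```bash
python3 -c "
from h import *
to(.615,.0962,.07)
for n in('side','top'):
    p,W=look(n,n+'8.png')
    with np.errstate(invalid='ignore'): m=(np.hypot(W[...,0]-.615,W[...,1]-.0962)<.03)&(W[...,2]>.057)&(W[...,2]<.067)
    q=W[m]; print(n,m.sum(), np.round(q.mean(0),4) if m.any() else '')
    if m.any(): print(cv2.minEnclosingCircle(q[:,:2].astype(np.float32)), np.linalg.lstsq(np.c_[q[:,:2]-q[:,:2].mean(0),np.ones(len(q))],q[:,2],rcond=None)[0])
a=cv2.imread('pics/side8.png')[130:230,150:280];cv2.imwrite('pics/s8c.png',cv2.resize(a,None,fx=5,fy=5,interpolation=2))"
```

```text
t 15.8 tcp [0.6177 0.0946 0.1062] yawY -43.4 F [ 0.5 -1.2 -0.3] gap 0.087 q [0.11 0.58 1.68 0.06 0.91 0.83] tilt [-0.034  0.042 -0.999]
tool shift [-0.001  -0.0012  0.0363]
side 126 [0.6134 0.0968 0.0625]
((0.6155183911323547, 0.09745928645133972), 0.019854241982102394) [0.01538574 0.01357274 0.06246124]
top 0
```

View pics/s8c.png

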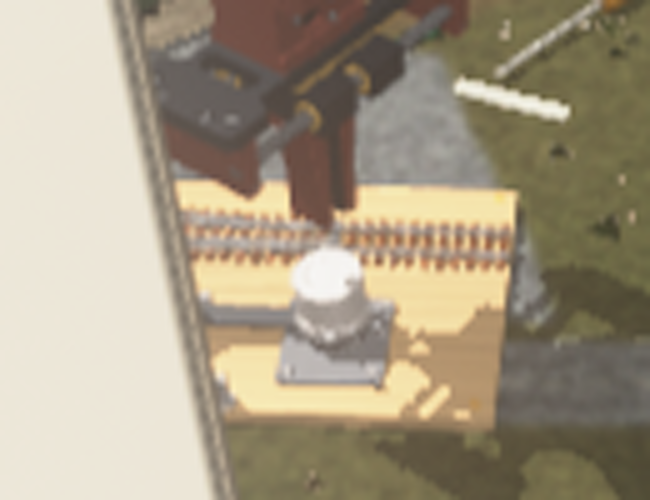

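The cap sits level on the washer at (330,300) and centred on the stud, and the fingers are closing above it. Now press down.

Emit:
apply_moves:
  plan:
    - [255, -0.001, -0.001, 0.012, 0]
    - [255, 0, 0, 0.012, 0]
    - [255, 0, 0, 0.007, 0]
    - [255, 0, 0, 0, 0]

```text
clock: 16.3
tcp_pos: [0.6146, 0.0959, 0.0719]
tcp_rot: [-2.837, -1.222, 0.024]
force: [-0.5, -0.7, -0.1]
finger_gap: 0.005
```

```bash
python3 -c "
from h import *
to(.6155,.097,.0625)"
```

```text
t 16.3 tcp [0.6146 0.0959 0.0719] yawY -43.4 F [-0.5 -0.7 -0.1] gap 0.005 q [0.11 0.63 1.7  0.06 0.85 0.83] tilt [-0.035  0.042 -0.999]
tool shift [0.0014 0.0004 0.0094]
```

Emit:
apply_moves:
  plan:
    - [255, 0.001, 0, 0.005, 0]
    - [255, 0, 0, 0.005, 0]
    - [255, 0, 0, 0.004, 0]
    - [255, 0, 0, 0.004, 0]

```text
clock: 16.7
tcp_pos: [0.6153, 0.0972, 0.0621]
tcp_rot: [-2.836, -1.223, 0.026]
force: [-13.8, -3.9, 38.6]
finger_gap: 0.002
```

```bash
python3 -c "
from h import *
to(.6155,.097,.0625)"
```

```text
t 16.7 tcp [0.6153 0.0972 0.0621] yawY -43.3 F [-13.8  -3.9  38.6] gap 0.002 q [0.11 0.64 1.7  0.06 0.84 0.83] tilt [-0.036  0.042 -0.998]
tool shift [-0.      0.0002 -0.0004]
```

Emit:
apply_moves:
  plan:
    - [255, 0, 0, 0.001, 0]
    - [255, 0, 0, 0.002, 0]
    - [255, 0, 0, 0.002, 0]

```text
clock: 17.0
tcp_pos: [0.6165, 0.0973, 0.0622]
tcp_rot: [-2.837, -1.224, 0.021]
force: [-9.6, -2.4, 28.5]
finger_gap: 0.003
```

```bash
python3 -c "
from h import *
to(.6155,.097,.0625)
p,W=look('side','s9.png')
with np.errstate(invalid='ignore'): m=(np.hypot(W[...,0]-.615,W[...,1]-.0962)<.03)&(W[...,2]>.057)&(W[...,2]<.067)
print(m.sum(),np.round(W[m].mean(0),4),[np.round(r['point'],3) for r in imaging.search_frame('side','pot_a')])
to(.6155,.097,.0625)
a=cv2.imread('pics/side0.png');b=cv2.imread('pics/s9.png')
cv2.imwrite('pics/s9c.png',cv2.resize(b[130:230,150:280],None,fx=5,fy=5,interpolation=2))"
```

```text
t 17.0 tcp [0.6165 0.0973 0.0622] yawY -43.3 F [-9.6 -2.4 28.5] gap 0.003 q [0.11 0.64 1.7  0.06 0.83 0.83] tilt [-0.033  0.042 -0.999]
tool shift [-0.0009 -0.0005 -0.0002]
73 [0.6073 0.0975 0.0623] []
t 17.1 tcp [0.6164 0.0973 0.0623] yawY -43.3 F [-7.  -3.4 21.8] gap 0.008 q [0.11 0.64 1.7  0.06 0.83 0.83] tilt [-0.033  0.042 -0.999]
tool shift [-0.0008 -0.0005 -0.0002]
```

View pics/s9c.png

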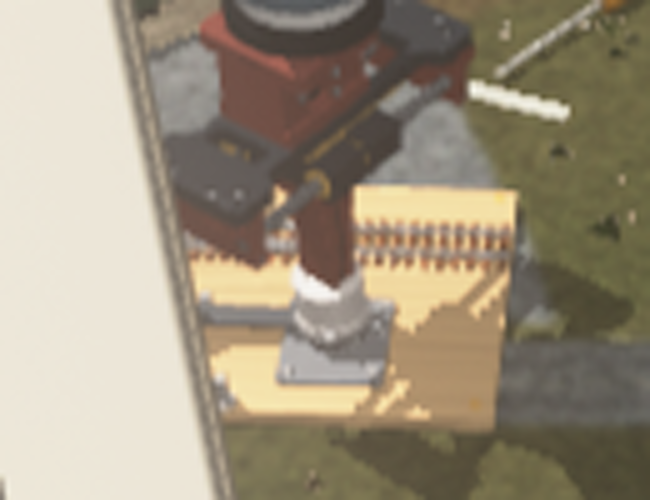

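The shut fingers press on the cap's top at (330,280), the cap is down on the washer, and the lever lies at rest. One check that the push holds steady, then hand in.

```bash
python3 -c "
from h import *
for i in range(8):
    imaging.read_camera('side'); print(np.round(env.observe()['force'],1),end=' ')
f=env.observe()['force'][2]
if f>12: env.hand_in(); print('handed in')"
```

```text
[-6.7 -2.4 22.3] [-7.3 -1.8 22.1] [-6.7 -1.6 21.5] [-6.7 -2.  21.1] [-7.6 -1.7 20.9] [-7.3 -2.4 21.9] [-7.4 -1.4 22.6] [-7.4 -2.3 21.3] the job is handed in; nothing more can be done
handed in
```

The job is done and handed in at about 17.5 s of the 51 s allowed; `hand_in` reports no verdict.

- **Lever:** I swung it to its far stop: the tool stopped there and the force rose to 7.6 N. I then let it spring back. Depth points put the handle at its starting place, and the later pictures show the arm at rest.
- **Cap:** I took the larger of the two silver caps and pressed it over the stud balls. It met them at about 11 N and went down. With the gripper lifted off, its top measured 62.5 mm (62 mm when fully seated). It was level to about 0.02 rad and within about 1.5 mm of the stud's axis.
- **Final press:** In the first press the fingertips were so close to the washer that they may have carried some of the push. I let go, shut the fingers and pressed on the cap's top instead. The downward push held at 21–22 N over the last 0.4 s, with about 7 N of side load.

**Checks that failed or fell short**
- The tool had crept about 0.05 rad out of vertical by the end; the cap itself measured level before the final press.
- The last network search for the pots returned nothing and the last crop did not include them. They were last seen standing in place just after the cap was lifted. The arm did not go near them after that, apart from carrying the cap past them well above their height.

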